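Test the emergency stop, release it and reset

TASK

Test the machine's emergency stop with the fingertips, grasping nothing: press the mushroom button down until it latches and let go of it so that it stays down by itself, then push on one of its ears to twist it clockwise (seen from above) until it unlatches and pops back up. Once it is up, press the round reset button on the other box fully in and let it come back. Do not press the square start button, and leave the loose things on the bench where they are.

Things in the scene. Friction and masses are not known exactly. Their poses are not given: they have to be found in the camera images.
- stop_station: Grey metal control box, 104 x 104 x 55 mm, bolted to the bench, with one black mushroom stop button in the middle of its top. Origin: centre of the box's underside, on the bench top; z up. The button's axis is the box's z axis. With the button at rest its two ears point along +y and -y of the box. A cable gland sticks out 15 mm on the +x side.
- stop_press (a joint): How far the mushroom button is pushed down, in m: 0 = fully up (released), 0.009 = fully down. A spring pushes it up; pressing it fully down takes about 8 N, and up to 20 N does no harm. Once pushed past 0.0065 an inner catch holds it down by itself at about 0.0065 (latched). It then cannot be pulled up; only a twist frees it and it pops up.
- stop_twist (a joint): How far the mushroom button is twisted clockwise as seen from above, in rad: 0 = rest, 0.9 = end stop; it does not turn anticlockwise from 0. A light torsion spring turns it back to 0 when let go (about 1 N at the ears). The catch lets go at about 0.55 rad; hold the twist a moment beyond that until the button has popped up.
- stop_top (a point): Centre of the mushroom button's flat top, moves with it: 90 mm above the bench when released. The head is a disc 52 mm across and 18 mm thick; its underside is 17 mm above the box's lid when up, 10 mm above it when latched. Its axes turn with the head: x is across the ears, y along them, towards ear_left.
- ear_left (a point): Middle of the end face of the ear on the box's +y side, half-way up the ear; moves with the button (81 mm above the bench when up). Two straight ears stick out of the head, opposite each other: each is 13 mm wide, as thick as the head (18 mm), and reaches 55 mm from the axis, the outer 29 mm standing free of the disc. To twist clockwise this ear is pushed towards the box's +x side.
- ear_right (a point): Same point on the opposite ear (the box's -y side); to twist clockwise it is pushed towards the box's -x side.
- reset_station: Grey metal control box, 75 x 140 x 45 mm (x, y, z), bolted to the bench, with two small black push buttons on top: a round one on its +y half and a square one on its -y half. Origin: centre of its underside, on the bench top; z up.
- reset_button (a joint): How far the round reset button is pushed down, in m: 0 = up, 0.006 = fully down; springs back when let go. Fully down takes about 4 N.
- reset_top (a point): Centre of the round reset button's flat top, moves with it: 57 mm above the bench when up. The cap is 34 mm across and stands 8 mm proud of its steel collar.
- start_button (a joint): How far the square start button is pushed down, in m: 0 = up, 0.006 = fully down. To be left alone.
- start_top (a point): Centre of the square start button's flat top (32 x 32 mm), 72 mm from the round reset button; 57 mm above the bench.
- label_box: Bystander, to be left alone: small white card box, 37 x 53 x 24 mm. Origin: centre of its underside.
- spindle: Bystander, to be left alone: turned steel pedal spindle lying down, 84 mm long, 18 mm thick. Origin: centre of its underside.
- hex_key: Bystander, to be left alone: black L-shaped hexagon key lying flat, 99 x 34 x 9 mm. Origin: centre of its underside.
- bottle: Bystander, to be left alone: small red bottle with a white pointed cap, standing, 22 x 27 x 92 mm. Origin: centre of its underside.
- marker_pen: Bystander, to be left alone: marker pen lying down, 134 mm long, 13 mm thick. Origin: centre of its underside.
- carton: Bystander, to be left alone: small cardboard carton, standing, 76 x 63 x 105 mm. Origin: centre of its underside.

How it is judged:
On the way, in this order (a step that is already met when the one before it is completed fails the run):
1. the mushroom button is latched down with nothing of the robot touching it (value of joint stop_press above 0.005 m and contact force between each of the arm, the fingers and stop_station below 0.3 N), for 0.15 s.
2. the mushroom button has been twisted free and is up again (value of joint stop_press below 0.002 m), for 0.1 s.
3. the round reset button is pressed in (value of joint reset_button above 0.0045 m), for 0.05 s.
At the end, for the whole second after the job is handed in: The mushroom button is up (within 2 mm) and turned back to rest (within 0.1 rad), both small buttons are up (within 1.5 mm), and no loose thing is more than 20 mm from where it stood (value of joint stop_press below 0.002 m and value of joint stop_twist below 0.1 rad and value of joint each of reset_button, start_button below 0.0015 m and distance of each of label_box, spindle, hex_key, bottle, marker_pen, carton from where it was at the start of the episode below 0.02 m); the robot touches nothing.
It fails at once if a button is gripped between the fingers (over 40 N on its box while the button is not at the bottom of its travel) ((contact force between the fingers and stop_station above 40 N and value of joint stop_press below 0.008 m) or (contact force between the fingers and reset_station above 40 N and value of joint reset_button below 0.005 m)).
It fails at once if the square start button is pressed (more than 3 mm) (value of joint start_button above 0.003 m).
It fails at once if the reset button is pressed while the mushroom button is still down (value of joint reset_button above 0.0035 m and value of joint stop_press above 0.004 m).
It fails at once if a loose bystander is moved or lifted by more than 30 mm (distance of any of label_box, spindle, hex_key, bottle, marker_pen, carton from where it was at the start of the episode above 0.03 m).
It also fails if it takes over 48 s, if anything falls off the work surface, if the arm or the gripper's body presses on something with over 40 N, if the wrist force passes 120 N, or if a joint passes its speed limit or range.

ROBOT

A 6-joint arm with a two-finger parallel gripper is mounted at the origin on a cart in front of the work surface, level with it; the furniture and walls round the work are solid. World frame = base frame: x ahead of the robot, y to its left, z up, the work surface at z = 0. Lengths are in m, angles in rad, forces in N, time in s.
With the tool pointing down it reaches from about 0.25 to 0.725 m from the base axis. Payload 9.7 kg.
Tool frame: the origin (TCP) lies midway between the tips of the shut fingers; the grasp point (between the pads) lies grip_depth behind it (grip_depth is the distance from the TCP to the grasp point, in m); z points along the fingers, y is the line along which they close (so a half turn about z gives the same grasp; the last joint's range is limited). The gripper opens to 85 mm and grips with 20 to 120 N. Pads are 22 mm wide; open, the fingers measure 114 mm over their backs; the gripper's body (76 mm by 85 mm) begins 54 mm behind the grasp point. The pads swing forward as they close: fully open they stand 13 mm farther back than shut.
Start: joints at [-1.281, 0.087, 0.176, 1.66, 0, 1.571], TCP at [0.157, -0.527, 0.231] pointing down, gripper open.
Joint ranges: [-3.13, 3.13], [-0.85, 1.81], [-1.15, 1.24], [-2.2, 2.28], [-1.44, 1.52], [-3.14, 3.14]. Speed limits (rad/s): [2.22, 2.22, 2.57, 3.14, 3.14, 3.14].

INTERFACE

Orientations are given as a unit quaternion [w, x, y, z].
In Python, from bench import * gives the robot as it stands.
- The arm moves only by the shell command python3 -m crank 'ROWS' [FORCE]. ROWS is JSON, a list that holds one entry, the list of rows, each a list of 7 numbers: the turn, a rotation vector about the tool's x, y, z in degrees, then the shift along the tool's x, y, z in m, then the finger opening in m, from 0 to 0.0854. A call has exactly 8 rows; each row shifts and turns the commanded pose from where the row before left it, along the tool's axes as they then stand; what a row does not reach is not made up. A row lasts 1/10 s, in which the tool goes at most 50 mm and 8.59 degrees, less where a joint would pass 70% of its speed; a pose out of reach is approached as far as the arm can. A call with a gripper value outside its range is refused whole. The fingers move at their own pace and stop on an object; FORCE is the grip in N (left out, the last holds). Time passes only in rows, so rows that do not move let the fingers close, or fill a call up. It gives the time, the measured TCP pose, the force, the opening and the grip force at its end, in the units of the state.
- get_obs(): the state, without advancing time (a new reading comes with each control period).
- camera(name): name is "scene" or "side" or "wrist"; returns the picture (384x512x3 uint8, red, green, blue); there is no depth.
- calibration(name): a dict with "K" (3x3 intrinsics, pixels), "pose" (4x4, takes a point from camera to world coordinates). Camera axes: x right, y up, looking along -z (the intrinsics and any distortion apply to the point x, -y, -z); pixel columns grow to the right and rows downward; lengths in m; the calibration is good to about 2 mm. A picture is of the moment at which its call begins: read the wrist's pose just before it. calibration takes no time and is no camera call; for the wrist camera it gives the pose at the moment of the call.
- hand_in(): hands the job in; it is judged then, once.
Trained networks look in the newest picture that a camera, given by its name, has taken for a name from the list of things; names that differ only in an ending like _2 or _b are one class to them, and where a whole thing is asked for, a point or a joint stands for the part that bears it (a point fixed in the world has none). Each returns a list of dicts, best first, with "conf" (0 to 1); they miss things now and then, are a little off and sometimes report something else, mostly with a low value. They report only what shows in the picture. A call takes as long as a camera call.
- search_frame(camera, target): "point" ([x, y, z] in m, in the coordinates of the camera as it stood for that picture, good to about 4 mm: the middle of the surface that is visible of it).
The state is a dict: "t": time; "joints": joint angles; "joint_velocities": joint speeds; "tau": joint torques, N m; "eef_pos": TCP position; "ee_rot": TCP orientation; "ft_force": force on the tool from outside, world axes, zero at the start; "wrist_torque": the same for the moment, N m; "grip_width": finger opening in m; "finger_force": force on a finger pad.
Only numpy, scipy, OpenCV 4.12 (cv2) and the standard library are available. Lean on these libraries where they do the work, as an engineer would, in place of code of your own. Each camera call takes 0.05 s, during which the arm holds its last target. There are 200 camera calls.

## Working session

There is one attempt and no reset: what is moved stays moved. The work goes in short steps, Python scripts to look and compute and a shell command to move; the robot and the scene stay as the last step left them, time stands still between calls to the robot, and variables do not carry over. Pictures are saved under pics/ and viewed, at most 14 in all, crops included, and the job is handed in when it is done.

```bash
mkdir -p pics; cat > h.py <<'E'
from bench import *
import numpy as np, cv2
def find(cam,names,pic=None):
    C=calibration(cam); P=np.array(C["pose"]); im=camera(cam)
    if pic: cv2.imwrite(pic,im[:,:,::-1])
    out={}
    for n in names:
        for r in search_frame(cam,n)[:2]:
            w=P[:3,:3]@np.array(r["point"])+P[:3,3]
            print(cam,n,round(r["conf"],2),w.round(4))
    return im
E
python3 - <<'E'
from h import *
o=get_obs(); print(o)
N=["stop_station","stop_top","ear_left","ear_right","reset_top","start_top","reset_station"]
a=find("scene",N,"pics/scene.png"); b=find("side",N,"pics/side.png")
cv2.imwrite("pics/both.png",cv2.resize(np.vstack([a,b])[:,:,::-1],(400,600)))
E
```

```text
{'t': 0.0, 'joints': array([-1.28100603e+00,  8.74617990e-02,  1.75121219e-01,  1.65979278e+00,
        4.02900817e-05,  1.57079175e+00]), 'joint_velocities': array([1.13554756e-03, 9.52329387e-04, 3.14424066e-04, 1.35436474e-05,
       1.50361991e-03, 3.68985246e-03]), 'tau': array([ 1.42107842e-04, -5.20384026e+01,  4.64805150e+01,  1.60335976e-02,
       -1.79131700e-05, -5.14099909e-06]), 'eef_pos': array([ 0.15710832, -0.52684287,  0.23057549]), 'ee_rot': array([-6.64420849e-04,  9.89520501e-01,  1.44390894e-01, -7.65908719e-05]), 'ft_force': array([-0.57384781,  0.51500968,  0.88326305]), 'wrist_torque': array([ 0.01785834, -0.02032293, -0.01042186]), 'finger_force': 0.0, 'grip_width': 0.08525063622435593}
scene stop_station 0.73 [0.4523 0.3324 0.0566]
scene stop_station 0.47 [ 0.6774 -0.0539  0.078 ]
scene stop_top 0.82 [0.466  0.321  0.0862]
scene stop_top 0.54 [0.4931 0.3953 0.017 ]
scene ear_left 0.78 [0.4679 0.3247 0.0865]
scene ear_right 0.55 [0.4704 0.3213 0.0869]
scene reset_top 0.51 [0.4693 0.3249 0.0961]
scene start_top 0.48 [ 0.4973 -0.0167  0.0581]
scene reset_station 0.58 [0.4749 0.0388 0.0475]
side stop_station 0.72 [0.4705 0.2798 0.0584]
side stop_top 0.68 [0.4674 0.3035 0.0852]
side ear_left 0.62 [0.4706 0.3007 0.0918]
side ear_right 0.48 [0.4689 0.3038 0.0867]
side start_top 0.53 [ 0.4942 -0.03    0.0556]
side reset_station 0.67 [ 0.4813 -0.0188  0.0441]
```

View pics/scene.png

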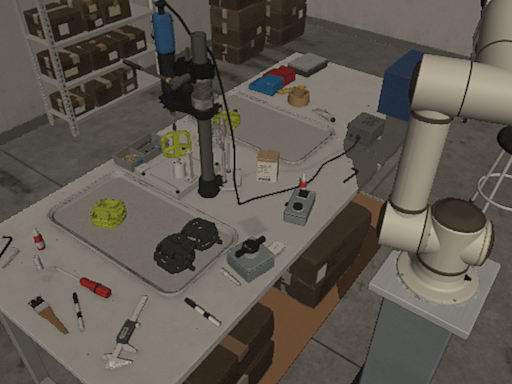

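View pics/side.png

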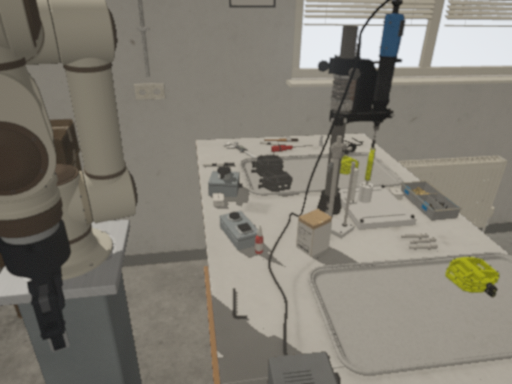

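Scene picture: stop station at about (250,255), with the white label box and the spindle beside it. The reset box is at (300,205) with the red bottle close behind it, the carton is at (268,165), and the tall fixture post behind that (205,190). I'll swing along a reduced radius with the fingers shut.

```bash
python3 -m crank '[[[0,0,-5,0.048,-0.012,0,0],[0,0,-5,0.048,-0.012,0,0],[0,0,-5,0.048,-0.012,0,0],[0,0,-5,0.048,-0.012,0,0],[0,0,-5,0.048,-0.012,0,0],[0,0,-5,0.048,-0.012,0,0],[0,0,-5,0.048,-0.012,0,0],[0,0,-5,0.048,-0.012,0,0]]]' 20
python3 -c "
from bench import *;print(get_obs()['joints'].round(3))"
```

```text
t: 1.6
eef_pos: [0.4169, -0.2363, 0.2312]
ee_rot: [0.0, 0.88, 0.476, 0.0]
ft_force: [0.8, -1.3, -0.8]
grip_width: -0.0001
finger_force: 0.0
[-0.516 -0.082  0.006  1.659  0.     1.634]
```

```bash
python3 -m crank '[[[0,0,-5,0.048,-0.006,-0.008,0],[0,0,-5,0.048,-0.006,-0.008,0],[0,0,-5,0.048,-0.006,-0.008,0],[0,0,-5,0.048,-0.006,-0.008,0],[0,0,-5,0.048,-0.006,-0.008,0],[0,0,-5,0.048,-0.006,-0.008,0],[0,0,-5,0.048,-0.006,-0.008,0],[0,0,-5,0.048,-0.006,-0.008,0]]]'
python3 - <<'E'
from h import *
print(get_obs()['joints'].round(3)); print(np.array(calibration("wrist")["pose"]).round(3))
find("wrist",["stop_station","stop_top","ear_left","ear_right","reset_top","start_top","reset_station"],"pics/w1.png")
E
```

```text
t: 2.4
eef_pos: [0.4736, 0.1387, 0.2955]
ee_rot: [0.0, 0.664, 0.748, 0.0]
ft_force: [0.9, -0.1, 0.9]
grip_width: -0.0002
finger_force: 0.0
[ 0.285 -0.014  0.198  1.783 -0.     1.737]
[[ 0.993 -0.114 -0.031  0.465]
 [ 0.119  0.957  0.263  0.205]
 [-0.    -0.265  0.964  0.437]
 [ 0.     0.     0.     1.   ]]
wrist stop_station 0.71 [0.472  0.2932 0.0576]
wrist stop_station 0.43 [0.4679 0.3029 0.0911]
wrist stop_top 0.65 [0.4673 0.3048 0.0864]
wrist ear_left 0.58 [0.4665 0.3018 0.0937]
wrist ear_right 0.7 [0.4678 0.2992 0.0906]
wrist ear_right 0.59 [ 0.6621 -0.0636  0.0401]
wrist reset_top 0.76 [0.4675 0.0596 0.0579]
wrist reset_station 0.2 [0.4673 0.3032 0.0907]
```

View pics/w1.png

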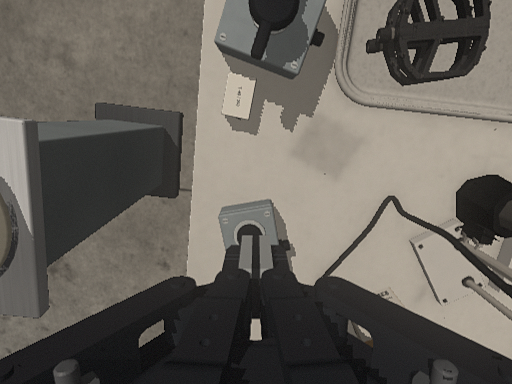

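The mushroom is at (270,5) with an ear towards (260,45). The round reset button is at (250,228), partly behind the fingers, and the label box is at (238,95). I'll go on to see the stop station whole.

```bash
python3 -m crank '[[[0,0,0,0.045,0.005,0,0],[0,0,0,0.045,0.005,0,0],[0,0,0,0,0,0,0],[0,0,0,0,0,0,0],[0,0,0,0,0,0,0],[0,0,0,0,0,0,0],[0,0,0,0,0,0,0],[0,0,0,0,0,0,0]]]'
python3 - <<'E'
from h import *
C=calibration("wrist");print(np.array(C["pose"]).round(4).tolist(),C)
find("wrist",["stop_station","stop_top","ear_left","ear_right","spindle","label_box"],"pics/w2.png")
E
```

```text
t: 3.6
eef_pos: [0.4736, 0.2266, 0.2955]
ee_rot: [0.0, 0.666, 0.746, 0.0]
ft_force: [0.2, -0.5, -0.1]
grip_width: -0.0001
finger_force: 0.0
[[0.9935, -0.1099, -0.0302, 0.4655], [0.114, 0.9579, 0.2635, 0.2929], [-0.0001, -0.2652, 0.9642, 0.4373], [0.0, 0.0, 0.0, 1.0]] {'K': array([[308.75005282,   0.        , 255.32222258],
       [  0.        , 308.75005282, 199.01088313],
       [  0.        ,   0.        ,   1.        ]]), 'pose': array([[ 9.93479301e-01, -1.09945941e-01, -3.01789468e-02,
         4.65475447e-01],
       [ 1.14012610e-01,  9.57905221e-01,  2.63474312e-01,
         2.92939081e-01],
       [-5.93603735e-05, -2.65197056e-01,  9.64194233e-01,
         4.37302518e-01],
       [ 0.00000000e+00,  0.00000000e+00,  0.00000000e+00,
         1.00000000e+00]])}
wrist stop_station 0.98 [0.4673 0.3148 0.0593]
wrist stop_top 0.72 [0.4673 0.3195 0.0884]
wrist stop_top 0.66 [0.4717 0.3196 0.0567]
wrist ear_left 0.59 [0.4692 0.3192 0.0955]
wrist ear_right 0.97 [0.4724 0.3136 0.0893]
wrist ear_right 0.34 [0.4391 0.2263 0.0196]
wrist spindle 0.75 [0.4934 0.3946 0.0117]
wrist label_box 0.93 [0.4393 0.2251 0.0216]
wrist label_box 0.32 [0.475  0.3135 0.0895]
```

View pics/w2.png

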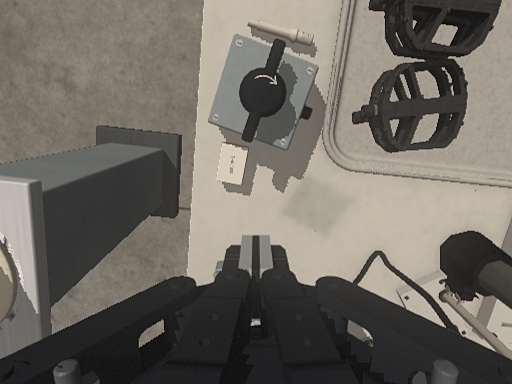

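The button centre is at about (263,92). Ear_left ends at (278,41), ear_right at (248,141). The gland at (306,112) marks the box's +x side. The spindle (280,32) lies beyond ear_left and the label box (232,163) left of ear_right.

```bash
cat >> h.py <<'E'
def px(C,u,v,z):
    K=C["K"];P=np.array(C["pose"]);d=P[:3,:3]@np.array([(u-K[0,2])/K[0,0],-(v-K[1,2])/K[1,1],-1]);t=(z-P[2,3])/d[2];return (P[:3,3]+t*d).round(4)
E
python3 - <<'E'
from h import *
C=calibration("wrist")
im=cv2.imread("pics/w2.png"); c=im[20:170,190:330]; g=cv2.cvtColor(c,cv2.COLOR_BGR2GRAY)
m=(g<45).astype(np.uint8); n,l,s,_=cv2.connectedComponentsWithStats(m); 
k=l[92-20,263-190-8]; print(s[k])
ys,xs=np.where(l==k); print(cv2.fitEllipse(np.column_stack([xs,ys]).astype(np.float32)))
cv2.imwrite("pics/c.png",cv2.resize(np.hstack([c,cv2.cvtColor((l==k).astype(np.uint8)*255,cv2.COLOR_GRAY2BGR)]),None,fx=2.8,fy=2.8,interpolation=0))
for n,(u,v) in dict(top=(263,92),earL=(278,41),earR=(248,141),gl=(306,112)).items(): print(n,px(C,u,v,.09))
for n,(u,v) in dict(a=(240,36),b=(319,68),c=(292,150),d=(209,121)).items(): print(n,px(C,u,v,.055))
E
```

```text
[    0     0   140   150 19733]
((69.86726379394531, 74.65337371826172), (135.84852600097656, 145.4392852783203), 0.30816686153411865)
top [0.4707 0.317  0.09  ]
earL [0.4799 0.3678 0.09  ]
earR [0.4604 0.2641 0.09  ]
gl [0.5194 0.3021 0.09  ]
a [0.4384 0.3754 0.055 ]
b [0.532  0.3527 0.055 ]
c [0.5149 0.2565 0.055 ]
d [0.4108 0.2792 0.055 ]
```

View pics/c.png

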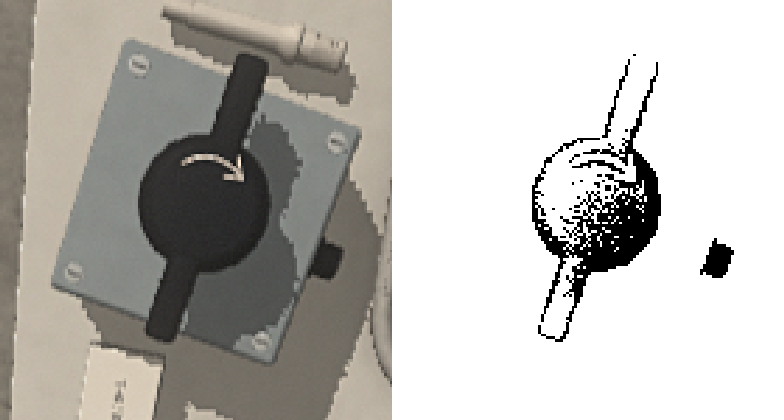

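```bash
python3 -m crank '[[[0,0,0,0.045,0.004,0,0],[0,0,0,0.045,0.004,0,0],[0,0,8,0,0,0.045,0],[0,0,8,0,0,0.045,0],[0,0,8,0,0,0.045,0],[0,0,8,0,0,0.045,0],[0,0,0,0,0,0.012,0],[0,0,0,0,0,0,0]]]'
python3 - <<'E'
from h import *
print(get_obs()['joints'].round(3))
im=camera("scene");cv2.imwrite("pics/s2.png",cv2.resize(im[190:310,180:340,::-1],None,fx=4,fy=4))
E
```

```text
t: 4.75
eef_pos: [0.4703, 0.3171, 0.1021]
ee_rot: [0.0, 0.844, 0.536, -0.002]
ft_force: [0.0, -0.7, 0.9]
grip_width: -0.0002
finger_force: 0.0
[ 0.593  0.12  -0.037  1.417 -0.     2.603]
```

View pics/s2.png

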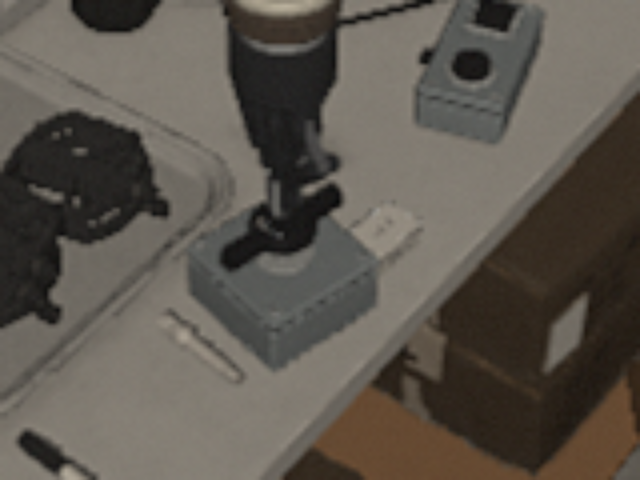

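Fingertips stand just over the middle of the mushroom (290,190 in the crop). I'll press now.

```bash
python3 -m crank '[[[0,0,0,0,0,0.010,0],[0,0,0,0,0,0.004,0],[0,0,0,0,0,0.003,0],[0,0,0,0,0,0.003,0],[0,0,0,0,0,0.001,0],[0,0,0,0,0,0,0],[0,0,0,0,0,0,0],[0,0,0,0,0,0,0]]]'
```

```text
t: 5.6
eef_pos: [0.4716, 0.3179, 0.0829]
ee_rot: [-0.0, 0.845, 0.534, 0.001]
ft_force: [2.5, 1.7, 4.0]
grip_width: 0.0
finger_force: 2.2
```

```bash
python3 -m crank '[[[0,0,0,0,0,0.001,0],[0,0,0,0,0,0.001,0],[0,0,0,0,0,0,0],[0,0,0,0,0,0,0],[0,0,0,0,0,0,0],[0,0,0,0,0,0,0],[0,0,0,0,0,0,0],[0,0,0,0,0,0,0]]]'
```

```text
t: 6.4
eef_pos: [0.4716, 0.3179, 0.081]
ee_rot: [-0.0, 0.845, 0.534, 0.001]
ft_force: [2.8, 1.4, 8.4]
grip_width: 0.0001
finger_force: 4.1
```

```bash
python3 -m crank '[[[0,0,0,0,0,-0.004,0],[0,0,0,0,0,-0.020,0],[0,0,0,0,0,-0.040,0],[0,0,0,0,0,-0.040,0],[0,0,0,-0.04,0,-0.020,0],[0,0,0,-0.04,0,0,0],[0,0,0,0,0,0,0],[0,0,0,0,0,0,0]]]'
python3 - <<'E'
from h import *
C=calibration("wrist");print(get_obs()['eef_pos'])
im=find("wrist",["stop_station","stop_top","ear_right"],"pics/w3.png")
E
```

```text
t: 7.2
eef_pos: [0.4363, 0.2447, 0.204]
ee_rot: [-0.0, 0.846, 0.534, -0.0]
ft_force: [0.8, 0.5, 0.2]
grip_width: 0.0003
finger_force: 0.0
[0.43626727 0.2446699  0.20399594]
wrist stop_station 0.81 [0.4702 0.3173 0.057 ]
wrist stop_station 0.64 [0.4704 0.3185 0.0843]
wrist stop_top 0.83 [0.4712 0.322  0.0807]
wrist ear_right 0.74 [0.4693 0.3167 0.0588]
wrist ear_right 0.73 [0.4742 0.3149 0.085 ]
```

View pics/w3.png

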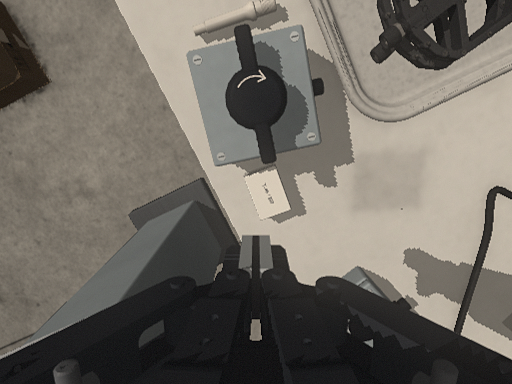

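The head is at (256,97) with the ears ending at (243,26) and (267,162), so the twist is back at rest. Its detected height, 0.081–0.085, says latched.

```bash
python3 - <<'E'
from h import *
C=calibration("wrist")
a=px(C,243,26,.0835);b=px(C,267,162,.0835);c=px(C,256,97,.0835);print(a,b,c,np.linalg.norm(a-b),np.degrees(np.arctan2(*(a-b)[:2])))
cen=np.array([.471,.317]);th=np.radians(-12.5);X=np.array([np.cos(th),np.sin(th)]);Y=np.array([-X[1],X[0]])
o=get_obs();p=o['eef_pos'][:2];q=o['ee_rot'];y=2*np.arctan2(q[2],q[1]);print(np.degrees(y))
tx=np.array([np.cos(y),np.sin(y)]);ty=np.array([tx[1],-tx[0]])
def rel(w,n): 
    d=w-p;print(n,w.round(4),"tool x,y",(d@tx).round(4),(d@ty).round(4))
s=cen-.046*Y+.032*X; rel(s,"start")
for r in (0.1,.3,.5,.7,.8):
    # contact: ear side face, finger half-thickness .0145
    d=-np.array([np.sin(r-th*0)*0,0])
    R=np.array([[np.cos(-r),-np.sin(-r)],[np.sin(-r),np.cos(-r)]])
    rel(cen+R@(-.046*Y+.021*X),f"r{r}")
E
```

```text
[0.484  0.3685 0.0835] [0.457  0.2662 0.0835] [0.471  0.3178 0.0835] 0.10580307178905535 14.784907741628885
64.63784152806353
start [0.4923 0.2652] tool x,y 0.0412 0.0419
r0.1 [0.4766 0.2667] tool x,y 0.0359 0.027
r0.3 [0.4665 0.2666] tool x,y 0.0315 0.0179
r0.5 [0.4565 0.2685] tool x,y 0.029 0.0081
r0.7 [0.4472 0.2724] tool x,y 0.0284 -0.0019
r0.8 [0.4429 0.275 ] tool x,y 0.0289 -0.007
```

```bash
python3 -m crank '[[[0,0,0,0.020,0.022,0,0],[0,0,0,0.020,0.022,0,0],[0,0,0,0,0,0.045,0],[0,0,0,0,0,0.045,0],[0,0,0,0,0,0.036,0],[0,0,0,0,0,0.009,0],[0,0,0,0,0,0,0],[0,0,0,0,0,0,0]]]'
python3 - <<'E'
from h import *
print(get_obs()['eef_pos'],get_obs()['ft_force'])
im=camera("wrist");cv2.imwrite("pics/w4.png",im[:,:,::-1])
E
```

```text
t: 8.2
eef_pos: [0.4945, 0.2633, 0.0712]
ee_rot: [0.0, 0.845, 0.534, 0.001]
ft_force: [0.6, 0.0, -0.4]
grip_width: -0.0002
finger_force: 0.0
[0.4944904  0.26325067 0.07116558] [ 0.63508855  0.00246232 -0.37709013]
```

View pics/w4.png

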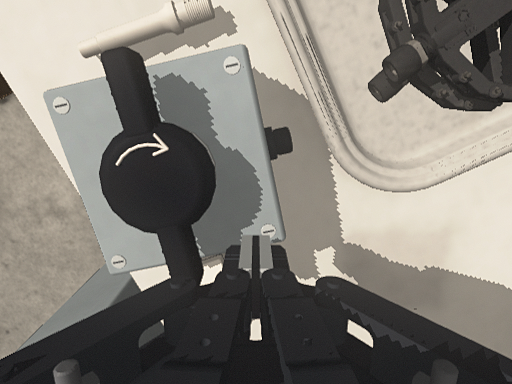

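Fingertips at (255,260) stand in the clear to the +x side of ear_right (180,255). I'll push towards -x.

```bash
python3 -m crank '[[[0,0,0,-0.002,-0.006,0.002,0],[0,0,0,-0.002,-0.006,0,0],[0,0,0,-0.002,-0.006,0,0],[0,0,0,-0.002,-0.006,0,0],[0,0,0,-0.001,-0.006,0,0],[0,0,0,-0.001,-0.005,0,0],[0,0,0,0,-0.005,0,0],[0,0,0,0,0,0,0]]]'
```

```text
t: 9.05
eef_pos: [0.4526, 0.2709, 0.0673]
ee_rot: [-0.0, 0.845, 0.535, -0.0]
ft_force: [-0.3, -1.8, 0.4]
grip_width: -0.0001
finger_force: 0.6
```

```bash
python3 -m crank '[[[0,0,0,0,-0.005,0,0],[0,0,0,0.001,-0.004,0,0],[0,0,0,0.001,-0.003,0,0],[0,0,0,0,0,0,0],[0,0,0,0,0,0,0],[0,0,0,0,0,0,0],[0,0,0,0,0,0,0],[0,0,0,0,0,0,0]]]'
python3 - <<'E'
from h import *
im=find("wrist",["stop_top"]);cv2.imwrite("pics/w5.png",im[:,:,::-1])
E
```

```text
t: 9.85
eef_pos: [0.4433, 0.2776, 0.0672]
ee_rot: [-0.0, 0.845, 0.534, -0.0]
ft_force: [0.2, -1.8, -0.8]
grip_width: 0.0001
finger_force: 0.6
wrist stop_top 0.9 [0.4711 0.3239 0.0859]
```

View pics/w5.png

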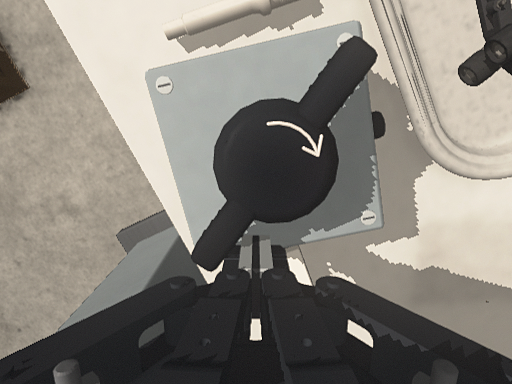

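The ear is turned to about 0.8 rad: the ears run from (208,255) to (368,52). I'll check the head's height from its apparent width, about 124 px.

```bash
python3 - <<'E'
from h import *
C=calibration("wrist");K=C["K"];P=np.array(C["pose"])
t=np.linspace(0,2*np.pi,200)
def pr(w):
    c=(w-P[:3,3])@P[:3,:3]; return K[0,2]-K[0,0]*c[:,0]/c[:,2], K[1,2]+K[1,1]*c[:,1]/c[:,2]
for z in (.0835,.090):
    u,v=pr(np.c_[.471+.026*np.cos(t),.3175+.026*np.sin(t),z+0*t]);print(z,u.min(),u.max(),np.ptp(u),v.min(),v.max())
    for dz in (0,):
        for r in (.55,.7,.8,.9):
            a=np.radians(76.5)-r;u,v=pr(np.array([[.471+.055*np.cos(a),.3175+.055*np.sin(a),z]]));print(r,u,v)
E
```

```text
0.0835 211.9820323061646 339.62970458290414 127.64767227673954 94.22063422340383 221.59400773117977
0.55 [329.04332336] [19.37368276]
0.7 [349.02792485] [29.57577477]
0.8 [361.17289283] [38.11529534]
0.9 [372.20826756] [47.88564096]
0.09 209.7144367832863 344.06688939916523 134.35245261587895 93.12038969904832 226.91843452025262
0.55 [333.41169513] [13.77598668]
0.7 [354.53195607] [24.62301927]
0.8 [367.34557174] [33.69459711]
0.9 [378.96856869] [44.06502455]
```

Inconclusive from here. I'll back off the ear the way I came, rise and look.

```bash
python3 -m crank '[[[0,0,0,0,0.015,0,0],[0,0,0,0,0.020,0,0],[0,0,0,0.005,0.022,0,0],[0,0,0,0,0,-0.04,0],[0,0,0,0,0,-0.045,0],[0,0,0,-0.02,-0.022,-0.03,0],[0,0,0,-0.02,-0.022,-0.018,0],[0,0,0,0,0,0,0]]]'
python3 - <<'E'
from h import *
print(get_obs()['eef_pos'])
a=cv2.imread("pics/w3.png")
im=find("wrist",["stop_top","ear_right"],"pics/w6.png")[:,:,::-1]
cv2.imwrite("pics/cmp.png",cv2.resize(np.hstack([a[0:240,150:350],im[0:240,150:350]]),None,fx=2,fy=2))
E
```

```text
t: 10.75
eef_pos: [0.4396, 0.2401, 0.2042]
ee_rot: [-0.0, 0.845, 0.534, 0.002]
ft_force: [1.5, 0.2, -0.2]
grip_width: 0.0001
finger_force: 0.0
[0.43963771 0.24009378 0.20416801]
wrist stop_top 0.72 [0.4722 0.3204 0.085 ]
wrist ear_right 0.9 [0.4753 0.3122 0.091 ]
```

View pics/cmp.png

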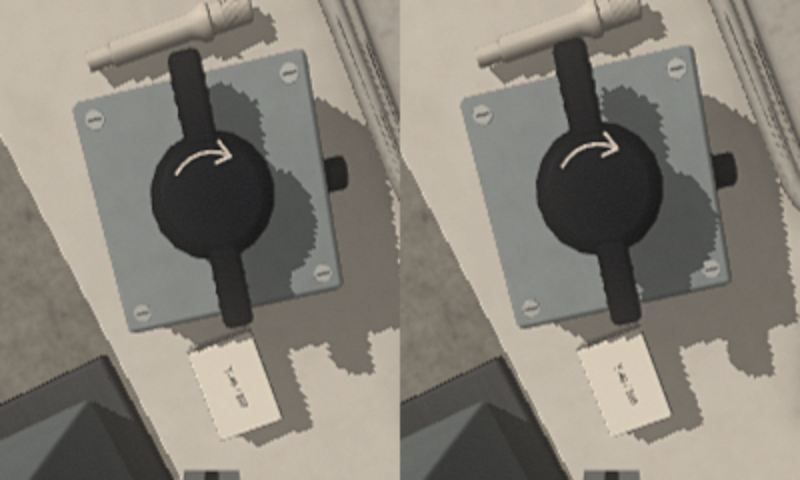

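Compared with before (left), the ear tip now stands further out over the box edge and the shadow is shifted. Ear span grew 3 %, as a 6.5 mm rise would give, and the twist is back at rest, so the button is up. Next the reset box.

```bash
python3 -m crank '[[[0,0,0,-0.041,0.018,-0.005,0],[0,0,0,-0.041,0.018,-0.005,0],[0,0,0,-0.041,0.018,0,0],[0,0,0,-0.041,0.018,0,0],[0,0,0,-0.041,0.018,0,0],[0,0,0,-0.041,0.018,0,0],[0,0,0,0,0,0,0],[0,0,0,0,0,0,0]]]'
python3 - <<'E'
from h import *
o=get_obs();print(o['eef_pos'],o['ee_rot'],o['joints'].round(2))
find("wrist",["reset_top","start_top","reset_station"],"pics/w7.png")
E
```

```text
t: 11.7
eef_pos: [0.4323, -0.0292, 0.2092]
ee_rot: [-0.001, 0.846, 0.533, -0.001]
ft_force: [-0.4, 0.2, 0.3]
grip_width: 0.0001
finger_force: 0.0
[ 0.43232043 -0.02918857  0.20924786] [-6.20883909e-04  8.46057163e-01  5.33091456e-01 -6.25485183e-04] [-0.07 -0.2  -0.14  1.63  0.    1.95]
wrist reset_top 0.7 [0.4711 0.0483 0.0558]
wrist start_top 0.64 [ 0.4981 -0.0229  0.0524]
wrist start_top 0.35 [0.4717 0.0499 0.0554]
wrist reset_station 0.86 [0.4877 0.0169 0.0409]
```

View pics/w7.png

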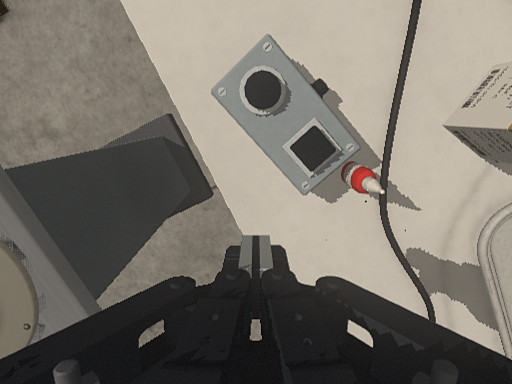

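The round reset button is at (263,91), the square start button at (314,146), and the bottle at (362,180). The networks agree with this.

```bash
python3 - <<'E'
from h import *
C=calibration("wrist");w=px(C,263,90,.057);print(w,px(C,314,146,.057))
o=get_obs();q=o['ee_rot'];y=2*np.arctan2(q[2],q[1]);tx=np.array([np.cos(y),np.sin(y)]);ty=np.array([tx[1],-tx[0]])
d=w[:2]-o['eef_pos'][:2];print(d@tx,d@ty)
E
```

```text
[0.4755 0.0492 0.057 ] [ 0.498  -0.0167  0.057 ]
0.08743112664240928 0.006496022785345513
```

```bash
python3 -m crank '[[[0,0,0,0.043,0.002,0,0],[0,0,0,0.043,0.002,0,0],[0,0,0,0,0,0.045,0],[0,0,0,0,0,0.045,0],[0,0,0,0,0,0.040,0],[0,0,0,0,0,0.010,0],[0,0,0,0,0,0,0],[0,0,0,0,0,0,0]]]'
python3 - <<'E'
from h import *
o=get_obs();print(o['eef_pos'],o['ft_force'])
E
```

```text
t: 12.7
eef_pos: [0.4735, 0.0484, 0.0723]
ee_rot: [0.001, 0.845, 0.535, 0.001]
ft_force: [0.7, 1.2, 0.2]
grip_width: -0.0001
finger_force: 0.0
[0.4735253  0.04842955 0.07233796] [0.65239212 1.15210983 0.16901899]
```

```bash
python3 -m crank '[[[0,0,0,0,0,0.010,0],[0,0,0,0,0,0.004,0],[0,0,0,0,0,0.004,0],[0,0,0,0,0,0.003,0],[0,0,0,0,0,0.001,0],[0,0,0,0,0,0,0],[0,0,0,0,0,0,0],[0,0,0,0,0,0,0]]]'
```

```text
t: 13.5
eef_pos: [0.4734, 0.0482, 0.0507]
ee_rot: [0.0, 0.845, 0.534, 0.001]
ft_force: [-5.7, 1.7, 18.5]
grip_width: -0.0001
finger_force: 9.5
```

The 18.5 N at z = 0.0507 means the reset button is fully in. Lift off and clear.

```bash
python3 -m crank '[[[0,0,0,0,0,-0.010,0],[0,0,0,0,0,-0.040,0],[0,0,0,0,0,-0.045,0],[0,0,0,0,0,-0.045,0],[0,0,0,-0.04,0,0,0],[0,0,0,-0.04,0,0,0],[0,0,0,0,0,0,0],[0,0,0,0,0,0,0]]]'
python3 - <<'E'
from h import *
print(get_obs()['eef_pos'])
find("wrist",["reset_top"],"pics/w8.png"); find("scene",["stop_top"],None)
E
```

```text
t: 14.3
eef_pos: [0.4381, -0.025, 0.1885]
ee_rot: [0.0, 0.846, 0.534, 0.0]
ft_force: [0.4, 0.6, 0.0]
grip_width: 0.0001
finger_force: 0.0
[ 0.43806709 -0.02498991  0.18846085]
wrist reset_top 0.87 [0.4725 0.0479 0.0571]
scene stop_top 0.67 [0.4652 0.3208 0.0883]
```

View pics/w8.png

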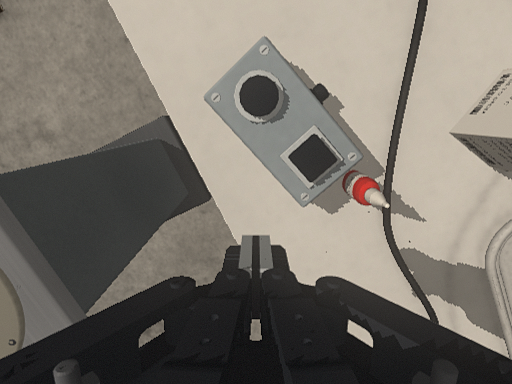

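Both small buttons are up (round at 258,97, square at 314,158), and the bottle stands undisturbed at (365,190).

```bash
python3 -c "
from bench import *;print(hand_in())"
```

```text
the job is handed in; nothing more can be done
None
```

I latched the mushroom button, twisted it free so it popped up, pressed the round reset button fully in and let it come back, and handed the job in at about 14 s; no verdict came back, but the last camera checks showed all buttons up and the bottle and label box unmoved (I did not re-check the other loose things).

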